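# Close up the water header

### The arm

A 6-joint arm with a two-finger parallel gripper is mounted at the origin on a cart in front of the work surface, level with it; the furniture and walls round the work are solid. World frame = base frame: x ahead of the robot, y to its left, z up, the work surface at z = 0. Lengths are in mm, angles in rad, forces in N, time in s.
With the tool pointing down it reaches from about 300 to 775 mm from the base axis. Payload 14.6 kg.
Tool frame: the origin (TCP) lies on the centre line of the jaws, within the pads' length; the fingertips stand 19 mm ahead of it and the grasp point (between the pads) is the TCP (bot.tip_reach is the distance from the TCP to the fingertips, in mm); y points along the fingers, x is the direction in which the jaws open and shut, and the axes are right-handed (so a half turn about y gives the same grasp; the last joint's range is limited). The gripper opens to 85 mm and grips with 20 to 120 N. Pads are 22 mm wide; open, the fingers measure 114 mm over their backs; the gripper's body (76 mm by 85 mm) begins 54 mm behind the grasp point. The pads swing forward as they close: fully open they stand 13 mm farther back than shut.
Start: joints at [-1.252, 0.3, 1.521, -0, 1.321, -0.067], TCP at [206.958, -509.567, 250.281] pointing down, gripper open.
Joint ranges: [-3.03, 3.03], [-0.79, 2.21], [0.23, 2.52], [-1.04, 4.18], [0, 3.07], [-2.55, 2.55]. Speed limits (rad/s): [2.22, 2.22, 2.57, 3.14, 3.14, 3.14].

### API

Orientations are given as a unit quaternion [w, x, y, z].
In Python, from rig import bot gives the robot as it stands. Calls block until the motion is done:
- bot.move_to(position, orientation): joint-space move of the TCP to a pose.
- bot.servo_line(position, attitude=None, speed=150, until_force=None): straight line of the TCP; attitude=None keeps the orientation; speed is the mean speed in mm/s. With until_force (N) it stops when the force on the tool has changed by that much, and returns True; else False.
- bot.move_joints(angles): joint-space move.
- bot.move_gripper(opening, grip_force=None): finger opening in mm; grip_force is the grip in N (None keeps the last); returns when the fingers have stopped.
- bot.dwell(seconds).
- bot.ik(position, orientation): joint angles nearest the present ones, or None.
- bot.read_state(): the state.
- bot.read_camera(name): name is "side" or "top" or "wrist"; returns a dict with "image" (384x512x3 uint8, blue, green, red), "depth" (384x512 float32, mm along the optical axis (not along the pixel's ray), 0 where there is no reading), "fovy" (degrees; the focal length in pixels is half the picture's height over the tangent of half this angle, whatever the lens; pixels are square), "cx", "cy" (the principal point, pixels), "eye" and "attitude" of the camera in the world; the wrist camera has in their place "mount" (4x4, takes a point from camera to tool coordinates, whose origin is the TCP and whose axes are the tool frame's). Camera axes: x right, y down, z forward; pixel columns grow to the right and rows downward; lengths in mm; the calibration is good to about 2 mm. A picture is of the moment at which its call begins: read the wrist's pose just before it.
A pose or a line that the arm cannot do raises bot.MotionError and nothing moves.
- bot.finish_job(): hands the job in, once; it reports no verdict.
The state is a dict: "clock": time; "joint_positions": joint angles; "qvel": joint speeds; "effort": joint torques, N m; "ee_pos": TCP position; "tool_rot": TCP orientation; "ft_force": force on the tool from outside, world axes, zero at the start; "moment": the same for the moment, N m; "grip_width": finger opening in mm.
Only numpy, scipy, OpenCV 4.12 (cv2) and the standard library are available. Lean on these libraries where they do the work, as an engineer would, in place of code of your own. Each camera call takes 0.05 s, during which the arm holds its last target. There are 200 camera calls.

### The job

The polisher's water header has just been drained and its taper plug is only started in the thread. Screw the plug in clockwise by its flat handle until it goes snug - clearly firm, but not forced beyond that - and then swing the valve lever fully open, so that it lies along the header over the end pipe. Let go, and leave the other things on the bench where they are.

Things in the scene. Friction and masses are not known exactly. Their poses are not given: they have to be found in the camera images.
- header: Fixed water header: aluminium block 56 wide, 196 long, top 54 mm above the bench, on a dark steel plate 100 x 230 mm; a brass pipe stub at each end. Origin at the centre of the underside, on the bench; y runs along the block towards the valve end, x across it, z up. The plug stands at y = -62 mm, the lever's axis at y = +62 mm.
- plug_handle (a point): Middle of the flat upright handle (90 long, 16 thick, 34 mm tall) of the steel taper plug that stands in the header; 113 mm above the bench, on the turning axis; x along the handle, z up (turning axis). Below the handle: 15 mm thick neck down to 29 mm under this point, then a 30 mm hexagon. Clockwise from above tightens. It turns back easily.
- plug_bite (a joint): How far the plug has been drawn tight in its taper, rad: 0 while it still turns loosely (0.06 N m), for an unknown 0.8 to 2.3 rad; then it binds, the torque jumps to 0.25 N m and climbs by 0.5 N m per rad. Snug from 0.15 rad (0.33 N m); forced beyond 1.2 rad (0.85 N m). Let go, it springs back to about 0.5 rad if turned further.
- core_mark (a point): Point on the plug's hidden tapered core inside the header, on the turning axis; not visible. Its x axis is in line with the handle once the plug binds, and the core then turns with the handle.
- valve (a joint): Angle of the valve lever, rad: 0 closed (lever square across the header, pointing along the header's -x), 1.57 fully open (lever along the header's +y, away from the plug), where it meets a stop. Opens clockwise seen from above; needs about 0.1 N m and stays where it is left.
- lever_grip (a point): Middle of the black rubber grip of the valve lever, 85 mm from the lever's turning axis and 80 mm above the bench. Grip 62 mm long, 24 mm wide, 18 mm tall; the lever's tip is 112 mm from its axis. x points from the grip to the turning axis along the lever, z up.
- pin_spanner: Bystander: dark two-pin spanner, 165 mm long, lying on the bench; origin at the centre of its underside.
- wood_block: Bystander: wood block 42 x 60 x 30 mm; origin at the centre of its underside.
- felt_wheel: Bystander: cream felt wheel, 60 mm across, 25 mm tall; origin at the centre of its underside.
- marker_pen: Bystander: marker pen 128 mm long; origin at the centre of its underside.

How it is judged:
By the outcome, as a careful person would: the job done as asked, in the order asked, and still so for the second after the job is handed in, with the robot touching nothing.
It also fails if it takes over 54 s, if anything falls off the work surface, if the arm or the gripper's body presses on something with over 40 N, if the wrist force passes 120 N, or if a joint passes its speed limit or range.

## Working session

There is one attempt and no reset: what is moved stays moved. The work goes in short steps, each a Python script; the robot and the scene stay as the last script left them, time stands still between calls to the robot, and variables do not carry over. Pictures are saved under pics/ and viewed, about 8 in all and at most 12, crops included, and the job is handed in when it is done.

```bash
mkdir -p pics; ls; cat > h.py <<'E'
import numpy as np, cv2
from scipy.spatial.transform import Rotation as R
from rig import bot
def rot(q): return R.from_quat([q[1],q[2],q[3],q[0]])
def cam(name):
    s=bot.read_state(); c=bot.read_camera(name)
    if 'mount' in c:
        T=np.eye(4);T[:3,:3]=rot(s['tool_rot']).as_matrix();T[:3,3]=s['ee_pos'];M=T@np.array(c['mount'])
    else:
        M=np.eye(4);a=np.array(c['attitude']);M[:3,:3]=a if a.shape==(3,3) else rot(a).as_matrix();M[:3,3]=c['eye']
    c['M']=M;c['f']=192/np.tan(np.radians(c['fovy'])/2);return c
def cloud(c):
    v,u=np.mgrid[:384,:512];d=c['depth']
    P=np.stack([(u-c['cx'])/c['f']*d,(v-c['cy'])/c['f']*d,d],-1)
    W=P@c['M'][:3,:3].T+c['M'][:3,3];W[d==0]=np.nan;return W
def ray(c,u,v,z):
    r=c['M'][:3,:3]@np.array([(u-c['cx'])/c['f'],(v-c['cy'])/c['f'],1]);e=c['M'][:3,3];return e+r*(z-e[2])/r[2]
def down(a): # jaw opening direction (tool x) at world angle a, tool z/approach? 
    pass
E
python3 - <<'E'
from h import *
s=bot.read_state();print(s)
for n in('top','side'):
    c=cam(n);print(n,c['M'].round(2),c['f'],c['cx'],c['cy']);cv2.imwrite(f'pics/{n}0.png',c['image'])
    np.savez(f'/tmp/{n}0.npz',W=cloud(c),im=c['image'])
c=bot.read_camera('wrist');print(np.array(c['mount']).round(2))
E
```

```text
pics
{'clock': 0.0, 'joint_positions': array([-1.25158348e+00,  3.00455631e-01,  1.52158526e+00, -3.27161803e-05,
        1.32070415e+00, -6.65838259e-02]), 'qvel': array([ 0.00030282, -0.00103445, -0.00048215,  0.001832  ,  0.00062475,
       -0.00041074]), 'effort': array([-2.70091768e-03, -5.43496442e+01, -3.61798596e+01, -2.33852916e-04,
        3.97875672e-03,  3.01952605e-05]), 'ee_pos': array([ 206.89489735, -509.3705467 ,  249.72802241]), 'tool_rot': array([ 0.58682066, -0.58633936,  0.39520074, -0.39454283]), 'ft_force': array([-0.48630718, -0.16063216, -0.34441961]), 'moment': array([-0.03582757,  0.0001356 , -0.04193707]), 'grip_width': 85.43669284575982}
top [[ 1.00000e-02 -9.80000e-01  1.80000e-01  3.84870e+02]
 [-1.00000e+00 -1.00000e-02  0.00000e+00  8.15400e+01]
 [-0.00000e+00 -1.80000e-01 -9.80000e-01  1.24116e+03]
 [ 0.00000e+00  0.00000e+00  0.00000e+00  1.00000e+00]] 484.5926477797858 248.4788585891771 194.8265482485149
side [[-9.2000e-01 -2.6000e-01  3.1000e-01  3.3782e+02]
 [-4.0000e-01  6.0000e-01 -6.9000e-01  6.6793e+02]
 [-0.0000e+00 -7.6000e-01 -6.6000e-01  6.3999e+02]
 [ 0.0000e+00  0.0000e+00  0.0000e+00  1.0000e+00]] 361.47220224533004 256.58098046573616 197.76699410232825
[[   1.      0.      0.     -0.31]
 [  -0.     -0.32    0.95 -123.69]
 [   0.     -0.95   -0.32   80.46]
 [   0.      0.      0.      1.  ]]
```

View pics/top0.png

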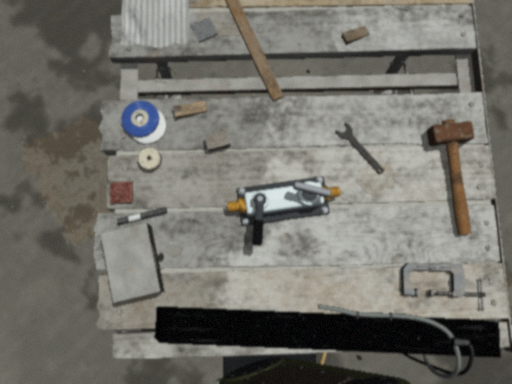

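View pics/side0.png

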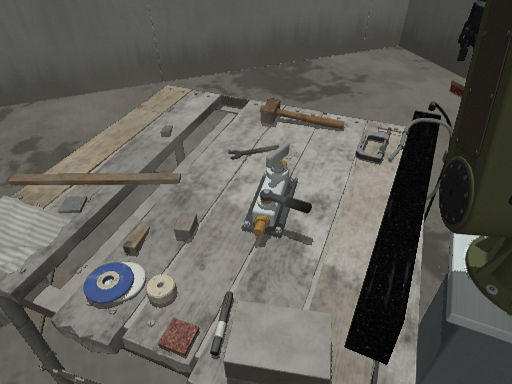

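The top view shows the header at about (285,200). Its valve end is on the left with the lever pointing down at (258,230), and the plug handle is at (315,188). A black beam lies across the bench at rows 310–350. Next I'll measure these from the depth data.

```bash
python3 - <<'E'
from h import *
for n in('top','side'):
    d=np.load(f'/tmp/{n}0.npz');W=d['W'];im=d['im'].astype(int)
    z=W[...,2]
    m0=(W[...,0]>250)&(W[...,0]<560)&(abs(W[...,1]+20)<200)
    for nm,lo,hi in(('handle',118,140),('lever',68,100),('top',48,60)):
        m=m0&(z>lo)&(z<hi)
        if nm=='lever': m&=(im.max(-1)<70)
        k,l,st,ce=cv2.connectedComponentsWithStats(m.astype(np.uint8))
        for i in range(1,k):
            if st[i,4]<15: continue
            P=W[l==i];r=cv2.minAreaRect(P[:,:2].astype(np.float32))
            print(n,nm,st[i,4],ce[i].round(),P.mean(0).round(1),'rect',np.round(r[0],1),np.round(r[1],1),round(r[2],1), np.percentile(P[:,2],[5,95]).round())
    if n=='top':
        for u,v in((200,325),(300,325),(450,335),(120,220),(250,290)): print(u,v,W[v,u].round())
E
```

```text
top lever 313 [258. 228.] [514.1  63.9  87.9] rect [517.7  63.6] [23.8 84.9] 86.7 [83. 92.]
top lever 4506 [291. 328.] [284.5 -15.4  97. ] rect [285.4 -19.8] [400.1  72.4] 89.5 [ 94. 100.]
top top 21 [250. 212.] [557.6  81.6  53.1] rect [557.2  81.3] [ 5.6 17.3] 0.3 [51. 56.]
200 325 [288. 193. 100.]
300 325 [292. -35.  99.]
450 335 [ 278. -360.  139.]
120 220 [537. 413.  17.]
250 290 [367.  80.  -6.]
side lever 3665 [400. 216.] [283.3  18.8  98. ] rect [285.5 -19.9] [399.8  71. ] 90.0 [96. 99.]
side lever 296 [296. 204.] [507.   68.4  84.4] rect [516.1  64. ] [22.6 86.9] 87.5 [75. 90.]
side top 40 [274. 210.] [556.7  73.8  51.7] rect [556.1  67.3] [ 7.3 47.4] 0.5 [48. 55.]
```

```bash
python3 - <<'E'
from h import *
for n in('top','side'):
    d=np.load(f'/tmp/{n}0.npz');W=d['W'];z=W[...,2]
    m0=(W[...,0]>450)&(W[...,0]<720)&(abs(W[...,1]+20)<200)
    for nm,lo,hi in(('handle',115,145),('mid',62,110),('top',47,60)):
        m=m0&(z>lo)&(z<hi)
        k,l,st,ce=cv2.connectedComponentsWithStats(m.astype(np.uint8))
        for i in range(1,k):
            if st[i,4]<15: continue
            P=W[l==i];r=cv2.minAreaRect(P[:,:2].astype(np.float32))
            print(n,nm,st[i,4],ce[i].round(),P.mean(0).round(1),'rect',np.round(r[0],1),np.round(r[1],1),round(r[2],1), np.percentile(P[:,2],[5,50,95]).round())
E
```

```text
top handle 280 [312. 188.] [603.9 -61.4 128. ] rect [605.5 -61.7] [88.2 17. ] 75.7 [118. 129. 133.]
top mid 40 [311. 183.] [629.2 -67.9  69.4] rect [630.3 -67.8] [35.8  8.7] 77.7 [66. 69. 73.]
top mid 246 [308. 197.] [592.4 -57.9  74.7] rect [591.8 -54.6] [66.3 28.7] 75.6 [ 65.  70. 104.]
top mid 548 [258. 217.] [542.1  62.2  85.5] rect [541.   58.7] [130.4  42. ] 1.1 [64. 87. 92.]
top top 20 [319. 184.] [631.2 -87.9  53.7] rect [630.6 -86.8] [15.1 10.5] 88.0 [50. 54. 58.]
top top 947 [274. 199.] [590.3  24.2  53.8] rect [591.5  24.9] [ 57.1 174.4] 8.5 [49. 54. 58.]
top top 37 [321. 200.] [588.8 -92.3  52.8] rect [587.1 -92.2] [12.9 26.7] 53.6 [49. 53. 56.]
side handle 198 [277. 152.] [602.2 -56.3 125.3] rect [602.7 -62.1] [88.9 16.9] 75.7 [116. 127. 131.]
side mid 323 [277. 168.] [598.8 -52.6  79.8] rect [599.1 -56.2] [76.  44.2] 44.2 [ 64.  72. 108.]
side mid 589 [283. 201.] [538.7  66.3  82.2] rect [538.7  59.6] [132.5  38.2] 2.1 [63. 85. 90.]
side top 626 [269. 196.] [587.1  29.7  53.1] rect [589.6  25.9] [ 56.7 174.4] 8.9 [48. 53. 58.]
```

```bash
cat >> h.py <<'E'
def down(a):
    x=np.array([np.cos(a),np.sin(a),0]);y=np.array([0,0,-1.]);q=R.from_matrix(np.stack([x,y,np.cross(x,y)],1)).as_quat();return np.array([q[3],q[0],q[1],q[2]])
E
python3 - <<'E'
from h import *
ax=[604,-62]
for a in np.radians([-194.3,-14.3,165.7]):
    for t in (0,-1,-2,-2.9):
        q=bot.ik([*ax,113],down(a+t));print(round(a,2),t,None if q is None else np.round(q,2))
a=np.radians(-14.3)
E
```

```text
-3.39 0 None
-3.39 -1 [-0.16  0.56  1.48 -0.    1.1  -2.05]
-3.39 -2 [-0.16  0.56  1.48  0.    1.1  -1.05]
-3.39 -2.9 [-0.16  0.56  1.48 -0.    1.1  -0.15]
-0.25 0 [-0.16  0.56  1.48 -0.    1.1   0.09]
-0.25 -1 [-0.16  0.56  1.48 -0.    1.1   1.09]
-0.25 -2 [-0.16  0.56  1.48 -0.    1.1   2.09]
-0.25 -2.9 None
2.89 0 None
2.89 -1 [-0.16  0.56  1.48 -0.    1.1  -2.05]
2.89 -2 [-0.16  0.56  1.48 -0.    1.1  -1.05]
2.89 -2.9 [-0.16  0.56  1.48 -0.    1.1  -0.15]
```

```bash
python3 - <<'E'
from h import *
a=np.radians(-14.3)
bot.move_to([604,-62,235],down(a))
s=bot.read_state();print(s['clock'],s['ee_pos'],s['moment'],s['ft_force'])
c=cam('wrist');cv2.imwrite('pics/w1.png',c['image']);W=cloud(c);z=W[...,2]
np.savez('/tmp/w1.npz',W=W,im=c['image'])
for nm,lo,hi in(('handle',122,140),('mid',74,100),('top',47,60)):
    m=(z>lo)&(z<hi)&(W[...,0]>400)
    k,l,st,ce=cv2.connectedComponentsWithStats(m.astype(np.uint8))
    for i in range(1,k):
        if st[i,4]<150: continue
        P=W[l==i];r=cv2.minAreaRect(P[:,:2].astype(np.float32))
        print(nm,st[i,4],ce[i].round(),'rect',np.round(r[0],1),np.round(r[1],1),round(r[2],1), np.percentile(P[:,2],[5,50,95]).round())
E
```

```text
2.2917 [603.87982478 -62.91172807 235.06294078] [ 0.05001242 -0.00723916 -0.02810686] [-0.53439253  0.44213623  0.42530646]
handle 2210 [255. 189.] rect [604.9 -63.3] [88.4 16. ] 76.5 [125. 129. 131.]
mid 5145 [136.  52.] rect [537.8  60.9] [ 31.2 126.6] 86.6 [84. 87. 91.]
mid 169 [241. 176.] rect [591.8 -61.3] [26.2  7.6] 75.3 [77. 79. 87.]
mid 171 [269. 175.] rect [617.8 -66.5] [25.8  7.4] 80.1 [77. 79. 87.]
top 6914 [218.  83.] rect [590.5  23.4] [ 56.2 156.7] 9.1 [50. 54. 55.]
top 374 [278. 198.] rect [623.5 -99.4] [49.8 19.1] 44.1 [48. 49. 54.]
```

View pics/w1.png

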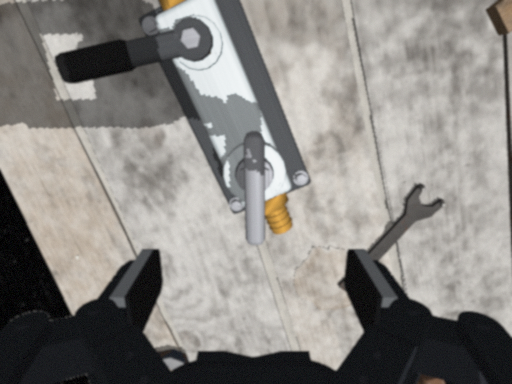

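The wrist view puts the handle at (255,190) px, which is (604.9,-63.3) at 76.5°. The lever hub is at (190,38), which gives an axis of about (586,58.5). The sizes and the 124 mm spacing agree with the task, so I'll grasp the plug now.

```bash
python3 - <<'E'
from h import *
def p(t):
    s=bot.read_state();print(t,round(s['clock'],2),s['ee_pos'].round(1),'F',s['ft_force'].round(1),'M',s['moment'].round(3),round(s['grip_width'],1),'j6',round(s['joint_positions'][5],3))
a=np.radians(-13.5)
bot.move_gripper(50)
bot.move_to([604.9,-63.3,180],down(a));p('above')
hit=bot.servo_line([604.9,-63.3,113],speed=80,until_force=8);p(f'down {hit}')
if not hit:
    bot.move_gripper(0,grip_force=80);p('closed')
    q=np.array(bot.read_state()['joint_positions'])
    for i in range(2):
        q[5]+=.1;bot.move_joints(q);p('turn')
E
```

```text
above 3.12 [604.6 -63.3 179.9] F [ 0.6 -0.2  0.9] M [ 0.042 -0.003  0.02 ] 50.0 j6 0.071
down False 4.11 [605.2 -63.4 113.5] F [ 1.  -0.1  0.6] M [-0.01  -0.058 -0.025] 50.0 j6 0.071
closed 4.51 [604.9 -63.3 113.5] F [-4.1  1.   5.2] M [ 0.104  0.664 -0.022] 15.2 j6 0.071
turn 4.76 [604.9 -63.3 113.6] F [-1.8 -0.7  0.4] M [-0.026  0.147 -0.067] 14.9 j6 0.169
turn 5.01 [604.9 -63.3 113.6] F [-0.1 -0.3  1.3] M [-0.036  0.087 -0.099] 15.0 j6 0.267
```

```bash
cat > turn.py <<'E'
from h import *
def avg(n=8):
    L=[]
    for _ in range(n):
        bot.dwell(.02);s=bot.read_state();L.append([*s['ft_force'],*s['moment'],s['effort'][5],s['joint_positions'][5]])
    return np.mean(L,0),np.std(L,0)
def turn(step,qmax,lim):
    q=np.array(bot.read_state()['joint_positions'])
    while q[5]+step<qmax:
        q[5]+=step;bot.move_joints(q);m,sd=avg()
        print(round(bot.read_state()['clock'],2),'F',m[:3].round(1),'Mz',m[5].round(3),'sd',sd[5].round(3),'e6',m[6].round(3),'j6',m[7].round(3))
        if abs(m[5])>lim or abs(m[6])>lim: print('LIMIT');return True
    return False
E
python3 - <<'E'
from turn import *
turn(.12,1.3,.22)
E
```

```text
5.39 F [-0.1 -0.3  0.4] Mz 0.029 sd 0.066 e6 0.175 j6 0.381
5.78 F [ 1.  -0.9 -0.1] Mz 0.003 sd 0.07 e6 0.192 j6 0.502
6.16 F [ 2.1 -1.5 -0.7] Mz -0.016 sd 0.043 e6 0.194 j6 0.622
6.54 F [ 3.8 -2.6 -1.6] Mz 0.011 sd 0.062 e6 0.195 j6 0.742
6.92 F [ 4.3 -3.2 -1.7] Mz -0.04 sd 0.023 e6 0.074 j6 0.864
7.31 F [ 4.6 -3.  -1.7] Mz -0.051 sd 0.027 e6 0.074 j6 0.984
7.69 F [ 4.4 -3.5 -2.1] Mz -0.072 sd 0.025 e6 0.074 j6 1.104
8.07 F [ 5.  -3.9 -1.9] Mz -0.052 sd 0.032 e6 0.074 j6 1.224
```

```bash
python3 - <<'E'
from turn import *
turn(.12,2.45,.2)
E
```

```text
8.46 F [ 3.3 -2.9 -1.6] Mz 0.027 sd 0.055 e6 0.19 j6 1.34
8.84 F [ 3.6 -3.5 -1.7] Mz -0.002 sd 0.058 e6 0.162 j6 1.46
9.22 F [ 3.6 -3.6 -1.7] Mz -0.066 sd 0.031 e6 0.073 j6 1.581
9.61 F [ 3.6 -4.4 -1.7] Mz -0.054 sd 0.016 e6 0.072 j6 1.701
9.99 F [ 3.4 -4.4 -1.7] Mz -0.052 sd 0.034 e6 0.073 j6 1.821
10.38 F [ 3.4 -4.6 -2. ] Mz -0.051 sd 0.019 e6 0.071 j6 1.941
10.76 F [ 3.1 -5.5 -1.6] Mz -0.025 sd 0.028 e6 0.09 j6 2.061
11.14 F [ 2.9 -5.3 -1. ] Mz 0.02 sd 0.036 e6 0.143 j6 2.181
11.53 F [ 2.4 -5.4 -1.3] Mz 0.056 sd 0.026 e6 0.195 j6 2.301
11.91 F [ 1.6 -5.8 -1.1] Mz 0.117 sd 0.014 e6 0.24 j6 2.421
LIMIT
```

```bash
python3 - <<'E'
from turn import *
s=bot.read_state();print(s['grip_width'],s['ee_pos'],np.degrees(rot(s['tool_rot']).as_matrix()[:2,0]@[1,0]),rot(s['tool_rot']).as_matrix().round(3))
x=rot(s['tool_rot']).as_matrix()[:,0];print('jaw',np.degrees(np.arctan2(x[1],x[0])))
c=cam('top');W=cloud(c);z=W[...,2];cv2.imwrite('pics/t2.png',cv2.resize(c['image'][140:260,200:380],None,fx=4,fy=4))
c=cam('wrist');cv2.imwrite('pics/w2.png',c['image'])
W=cloud(c);z=W[...,2];m=(z>120)&(z<136)&(np.hypot(W[...,0]-605,W[...,1]+63)<55)
k,l,st,ce=cv2.connectedComponentsWithStats(m.astype(np.uint8))
for i in range(1,k):
    if st[i,4]>150:
        P=W[l==i];r=cv2.minAreaRect(P[:,:2].astype(np.float32));print(st[i],np.round(r[0],1),np.round(r[1],1),r[2])
E
```

```text
15.20445226651078 [604.92830848 -63.92400418 113.56628172] -48.6557805606451 [[-0.849  0.     0.528]
 [-0.528 -0.001 -0.849]
 [ 0.    -1.     0.001]]
jaw -148.1251514658811
[ 201  181  108  176 8054] [607.4 -67.4] [40.2 78.9] 14.115357398986816
```

View pics/w2.png

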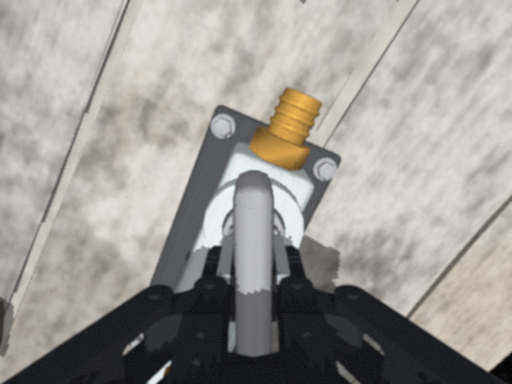

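The handle is still square in the jaws, running down the column at about 253 px. The rest torque has climbed about 0.45 N m/rad since j6≈2.05, which fits a bite of about 0.37. I'll add a little more, release, and check how far the handle springs back.

```bash
python3 - <<'E'
from turn import *
turn(.05,2.53,.9)
def ang(tag):
    c=cam('wrist');W=cloud(c);z=W[...,2];u=np.mgrid[:384,:512][0]
    hsv=c['image'].max(-1)
    m=(z>124)&(z<136)&(np.hypot(W[...,0]-605,W[...,1]+63)<55)&(hsv>75)
    P=W[m][:,:2].astype(np.float32);r=cv2.minAreaRect(P)
    l=cv2.fitLine(P,cv2.DIST_L2,0,.01,.01).ravel()
    x=rot(bot.read_state()['tool_rot']).as_matrix()[:,0]
    print(tag,len(P),'rect',np.round(r[0],1),np.round(r[1],1),round(r[2],1),'line',np.degrees(np.arctan2(l[1],l[0])).round(2),'jaw',np.degrees(np.arctan2(x[1],x[0])).round(2));cv2.imwrite(f'pics/{tag}.png',c['image'])
ang('held')
bot.move_gripper(26);m,_=avg();print(m.round(3));ang('rel')
bot.move_gripper(50)
p=bot.read_state()['ee_pos'];bot.servo_line([p[0],p[1],235],speed=150);ang('up')
m,_=avg();print(m.round(3),bot.read_state()['clock'])
E
```

```text
12.39 F [ 2.9 -4.2 -1.7] Mz 0.228 sd 0.028 e6 0.235 j6 2.468
12.78 F [ 2.4 -4.1 -1.5] Mz 0.177 sd 0.026 e6 0.233 j6 2.519
held 6701 rect [606.1 -68.4] [43.9 76.1] 48.7 line -63.76 jaw -153.78
[-0.361 -0.186  0.09  -0.03   0.073  0.454  0.47   2.52 ]
rel 6736 rect [609.  -67.3] [45.8 71.5] 76.7 line -39.82 jaw -153.82
up 2175 rect [604.4 -64.5] [16.  88.2] 49.8 line -40.2 jaw -153.86
[-0.128  0.024 -0.007 -0.025  0.018  0.005  0.     2.52 ] 14.775
```

View pics/up.png

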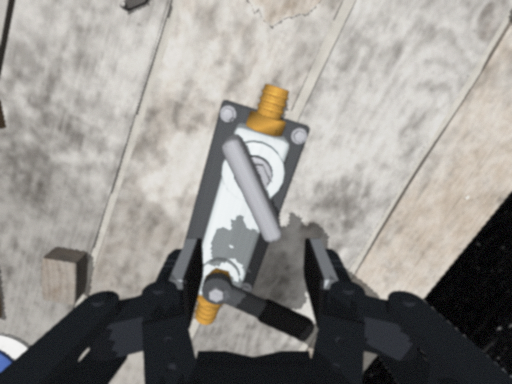

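On release the handle sprang back 0.41 rad and then held at -40.2°. That fits going to a bite of about 0.9 (under the 1.2 limit) and settling at 0.5. The rest torques fit too, as spring minus friction. The picture shows the handle running from (232,145) to (272,235) and the lever hub at (217,288). Next is the lever.

```bash
cat > lev.py <<'E'
from turn import *
A=np.array([586.,58.6]);
def pose(th,z,r=85): return [A[0]+r*np.cos(th),A[1]+r*np.sin(th),z],down(th-np.pi/2)
E
python3 - <<'E'
from lev import *
th0=np.radians(176.6)
bot.move_gripper(60)
bot.move_to(*pose(th0,190));bot.move_to(*pose(th0,130))
s=bot.read_state();print(s['clock'],s['ee_pos'],s['joint_positions'].round(2))
hit=bot.servo_line(pose(th0,84)[0],speed=80,until_force=8);print('hit',hit)
if not hit:
    bot.move_gripper(0,grip_force=40);m,_=avg(4);print(bot.read_state()['grip_width'],m[:6].round(2))
    for d in range(7,71,7):
        th=th0-np.radians(d);P,q=pose(th,84);bot.servo_line(P,q,speed=60)
        m=np.array(bot.read_state()['ft_force']);t=np.array([np.sin(th),-np.cos(th)]);rr=np.array([np.cos(th),np.sin(th)])
        print(d,'tan',round(m[:2]@t,1),'rad',round(m[:2]@rr,1),'z',round(m[2],1),round(bot.read_state()['grip_width'],1),round(bot.read_state()['clock'],2))
        if np.linalg.norm(m)>40: break
E
```

```text
18.7083 [501.01935946  63.62927041 130.13334951] [ 0.05  0.34  1.77  0.    1.03 -1.46]
hit False
23.127403082823058 [-2.23 -0.23  6.06 -0.05  0.32  0.03]
7 tan -1.3 rad 2.6 z 8.0 23.0 20.23
14 tan 0.1 rad 2.2 z 7.8 22.9 20.56
21 tan -3.3 rad 2.3 z 8.5 23.2 20.88
28 tan -2.7 rad 3.3 z 9.5 23.5 21.21
35 tan -3.6 rad 2.2 z 8.5 23.1 21.53
42 tan -4.4 rad 1.2 z 10.7 23.0 21.86
49 tan -5.6 rad 0.8 z 9.9 23.0 22.18
56 tan -5.3 rad 0.5 z 10.3 23.5 22.51
63 tan -6.2 rad -0.2 z 10.1 23.5 22.83
70 tan -6.8 rad -0.3 z 10.3 23.3 23.16
```

Now in small steps to the stop (expected near 77.7°).

```bash
python3 - <<'E'
from lev import *
th0=np.radians(176.6)
for d in np.arange(72,86,1.0):
    th=th0-np.radians(d);P,q=pose(th,84);bot.servo_line(P,q,speed=30)
    mm,_=avg(4);m=mm[:3];t=np.array([np.sin(th),-np.cos(th)]);rr=np.array([np.cos(th),np.sin(th)])
    print(d,'tan',round(m[:2]@t,1),'rad',round(m[:2]@rr,1),'Mz',mm[5].round(2))
    if m[:2]@t<-18: break
E
```

```text
72.0 tan -6.6 rad -1.2 Mz -0.62
73.0 tan -6.2 rad -0.5 Mz -0.63
74.0 tan -6.5 rad -0.9 Mz -0.66
75.0 tan -6.4 rad -1.0 Mz -0.65
76.0 tan -6.6 rad -1.5 Mz -0.61
77.0 tan -6.4 rad -1.4 Mz -0.66
78.0 tan -13.4 rad -1.7 Mz 0.04
79.0 tan -24.8 rad -4.0 Mz 0.79
```

The stop came in at 78°, as predicted. Releasing, backing off and checking.

```bash
python3 - <<'E'
from lev import *
bot.move_gripper(60);p=bot.read_state()['ee_pos'];bot.servo_line([p[0],p[1],180],speed=120)
bot.move_to([590,20,330],down(np.radians(-13)))
c=cam('wrist');W=cloud(c);z=W[...,2];cv2.imwrite('pics/end.png',c['image'])
for nm,lo,hi in(('handle',122,140),('lever',76,100),('top',50,60)):
    m=(z>lo)&(z<hi)&(W[...,0]>400)&(abs(W[...,1])<220)
    k,l,st,ce=cv2.connectedComponentsWithStats(m.astype(np.uint8))
    for i in range(1,k):
        if st[i,4]<300: continue
        P=W[l==i];r=cv2.minAreaRect(P[:,:2].astype(np.float32));L=cv2.fitLine(P[:,:2].astype(np.float32),2,0,.01,.01).ravel()
        print(nm,st[i,4],np.round(r[0],1),np.round(r[1],1),round(r[2],1),'line',np.degrees(np.arctan2(L[1],L[0])).round(1))
print(bot.read_state()['clock'],bot.read_state()['ft_force'])
E
```

```text
handle 1014 [604.6 -63.1] [16.2 88.4] 50.2 line -40.3
lever 2590 [578.  105.8] [ 30.8 128. ] 8.8 line -80.9
top 3352 [591.5  19.1] [ 55.6 150.3] 9.4 line -81.5
27.9333 [-0.92785603  0.7384687  -0.6510125 ]
```

View pics/end.png

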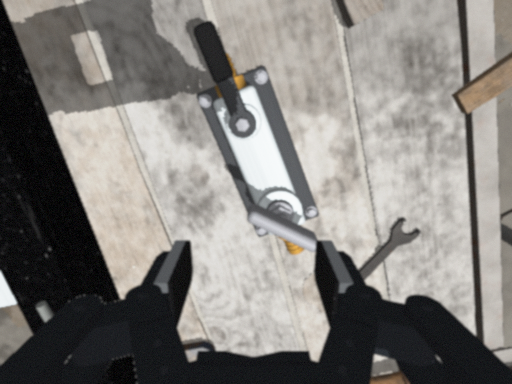

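```bash
python3 -c "
from rig import bot
print(bot.finish_job())"
```

```text
the job is handed in; nothing more can be done
None
```

The plug is screwed in snug and the valve lever is swung fully open. I handed the job in at about 28 s of the 54 s allowed, with the gripper clear of everything.

- **Plug:** I turned it 2.45 rad clockwise by the handle. On release it sprang back 0.41 rad and then stayed put: -40.2° after release and -40.3° at the end. I take this as a peak bite of about 0.9 rad, under the 1.2 limit, settling at about 0.5 rad.
- **Lever:** I gripped it and swung it until the force rose at the stop, 78° along against 77.7° predicted. It now lies at 98.8–99.1°, against 98.5–99.4° measured for the header, so it is along the header over the end pipe.
- **Other things on the bench:** I touched nothing else. The last picture shows the spanner; I did not measure any of the bystanders again at the end.

**Doubtful check:** the plug's bite is inferred, not measured directly. The torque readings during tightening never showed the jump to 0.25 N m or more. At rest they only climbed to about 0.24 N m, at roughly 0.45 N m per rad, which fits spring minus friction. The spring-back, and 0.45 N m read just after the jaws were eased open, support the inferred value. I did not re-grip the handle to confirm it, so as not to disturb the plug.

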